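Turn the makeup organizer's insert round

TASK

The pink insert of the clear makeup organizer is in back to front: its tall lipstick pockets should be at the back, away from the tilt-out bin. Tilt the front bin out so that its two arms free the insert, lift the insert clear by its bar, turn it half round and, keeping hold of it, lower it fully home in its well, then shut the bin fully. Keep the insert upright and do not disturb the other things on the dresser.

Things in the scene. Friction and masses are not known exactly. Their poses are not given: they have to be found in the camera images.
- organizer: clear acrylic makeup organizer, fixed; origin on the dresser top under the middle of its well, x to its back (the bin is at its -x end), z up. Well 164 (x) by 104 mm (y) inside, floor 8 mm above the dresser, 4 mm walls up to 58 mm, above them a flared rim up to 70 mm that widens the mouth by 4.5 mm each side. Overall x -132 to +90, y -60 to +60 mm
- bin (a joint): angle in rad of the tilt-out front bin: 0 shut (a stop), tilting out towards the organizer's -x up to 0.65 (a stop); stiff hinge (0.12 N m), stays where it is left. When shut, two teal arms (12 mm wide, at y = +38 and -38 mm) reach 14 mm over the insert's front ledge, 4 mm above it, and hold it down; from about 0.3 rad they are clear of the insert
- bin_bar (a point): middle of the bin's teal round bar, 14 mm in diameter, 88 mm long along the organizer's y, carried on two 10 mm posts at y = +38 and -38 mm (the 66 mm between them are free, for 30 mm below the bar's centre). Shut, it lies at x -126, z 98 mm of the organizer; its frame tilts with the bin
- bin_hinge (a point): the bin's hinge axis (along the organizer's y), at x -130, z 14 mm of the organizer, fixed to it; the bar's centre runs on a circle of 84 mm radius about it
- insert: pink rigid insert with teal carrying bar, loose, 160 mm (x) by 100 mm (y) by 114 mm tall, about 0.28 kg; origin under its centre, z up. Its x axis points to the end with the tall pale-pink lipstick pockets; it starts with x towards the bin and is right with x along the organizer's x. Tray walls and the flat ledges at both ends are 62 mm above its underside
- insert_mid (a point): centre of the insert, 57 mm above its underside, with the insert's axes; fully home it lies 65 mm above the dresser in the middle of the well
- insert_bar (a point): centre of the insert's carrying bar, 101 mm above its underside, at its centre of mass, with its axes: straight bar 14 mm thick (insert's y), 68 mm long (insert's x), 26 mm tall, on two posts; over the middle 44 mm of its length there is an opening below it, 38 mm high; nothing else of the insert reaches its underside (88 mm)
- insert_tall (a point): middle of the top of the tall lipstick pockets (20 mm by 92 mm, up to 82 mm above the insert's underside), 46 mm from the insert's centre along its x
- deodorant: red plastic deodorant stick standing upright, 58 x 32 x 104 mm, origin under its centre; bystander
- polish: small glass nail polish bottle with black cap, 36 mm across, 78 mm tall, origin under its centre; bystander
- hedgehog: white ceramic hedgehog ring holder with blue spines, about 90 x 76 x 64 mm, origin under its centre; bystander
- hair_pick: wooden hair pick lying flat, 178 x 66 x 12 mm, origin on its underside; bystander
- cream_jar: round lilac cream jar, 72 mm across, 55 mm tall, origin under its centre; bystander
- perfume: amber glass perfume bottle with black cap, 36 x 60 x 113 mm, origin under its centre; bystander
- face_mirror: white hand mirror lying flat, 215 x 110 x 13 mm, origin on its underside; bystander
Not all that is in view belongs to the job. Leave any purple look-alike of the insert alone.

How it is judged (in metres and radians):
On the way, in this order (a step that is already met when the one before it is completed fails the run):
1. the bin is tilted out (value of joint bin above 0.25 rad), for 0.1 s.
2. the insert is lifted clear above the rim of its well (z of insert_mid in the frame of organizer above 0.128 m and contact force between the fingers and insert above 0.5 N), for 0.1 s.
3. the insert, turned half round, is lowered into its well in the fingers, no more than 22 mm from home (z of insert_mid in the frame of organizer below 0.087 m and x of insert_tall in the frame of organizer above 0.04 m and contact force between the fingers and insert above 0.5 N), for 0.1 s.
4. the bin is shut again (value of joint bin below 0.05 rad), for 0.1 s.
At the end, for the whole second after the job is handed in: The insert stands at rest in the well with its tall pockets to the organizer's back: centre within 5 mm of the well's middle in x and y and within 3.5 mm of its home height, tilt under 0.05 rad; the bin is shut to within 0.05 rad (z of insert_mid in the frame of organizer between 0.061 and 0.0685 m and x of insert_mid in the frame of organizer between -0.005 and 0.005 m and y of insert_mid in the frame of organizer between -0.005 and 0.005 m and x of insert_tall in the frame of organizer above 0.04 m and angle between insert's own z axis and vertical below 0.05 rad and linear speed of insert below 0.01 m/s and value of joint bin below 0.05 rad); the robot touches nothing.
It fails at once if the insert is tipped more than 0.5 rad (angle between insert's own z axis and vertical above 0.5 rad).
It fails at once if one of the other things is moved more than 30 mm (distance of any of deodorant, polish, hedgehog, hair_pick, cream_jar, perfume, face_mirror from where it was at the start of the episode above 0.03 m).
It fails at once if one of the other things is tipped more than 0.5 rad (angle between any of deodorant, polish, hedgehog, hair_pick, cream_jar, perfume, face_mirror's own z axis and vertical above 0.5 rad).
It also fails if it takes over 59 s, if anything falls off the work surface, if the arm or the gripper's body presses on something with over 40 N, if the wrist force passes 120 N, or if a joint passes its speed limit or range.

ROBOT

A 7-joint arm with a two-finger parallel gripper is mounted at the origin on the work surface. World frame = base frame: x ahead of the robot, y to its left, z up, the work surface at z = 0. Lengths are in mm, angles in rad, forces in N, time in s.
With the tool pointing down it reaches from about 400 to 875 mm from the base axis. Payload 6.5 kg.
Tool frame: the origin (TCP) lies between the finger pads; the fingertips stand 17 mm ahead of it and the grasp point (between the pads) lies 2 mm behind it; z points along the fingers, y is the line along which they close (so a half turn about z gives the same grasp; the last joint's range is limited). The gripper opens to 88 mm and grips with 3 to 60 N. Pads are 18 mm wide; open, the fingers measure 123 mm over their backs; the gripper's body (75 mm by 187 mm) begins 45 mm behind the grasp point.
Start: joints at [-1.264, 0.536, -0.004, 1.538, 0.003, 1.067, -0.071], TCP at [236.741, 605.346, 219.516] pointing down, gripper open.
Joint ranges: [-2.7, 2.7], [-0.37, 2.16], [-1.27, 1.26], [0.24, 2.4], [-1.31, 4.45], [0.19, 1.91], [-2.76, 2.76]. Speed limits (rad/s): [2.39, 2.39, 3.14, 3.14, 3.14, 3.14, 3.14].

INTERFACE

Orientations are given as [roll, pitch, yaw] about the fixed x, y, z axes, in that order (R = Rz(yaw) Ry(pitch) Rx(roll)).
In Python, from station import robot, capture, workorder gives the robot as it stands.
- The arm moves only by the tool step_arm, never from a script. Its argument "deltas" is a list of rows, each a list of 3 entries, a list of its own where there are three numbers: the shift along the tool's x, y, z each as a share of 200 mm, from -1 to 1, then the turn about the tool's z as a share of pi/2 rad, from -1 to 1, then the closure, from 0 (fully open) to 1 (shut). A call has exactly 5 rows; each row is the pose to reach, as a shift and turn from the pose commanded when the call began, along the tool's axes at that moment; what a row does not reach only later rows make up. A row lasts 1/12 s, in which the tool goes at most 41.7 mm and 7.16 degrees, less where a joint would pass 70% of its speed; a pose out of reach is approached as far as the arm can. A call with a number of a shift or a turn outside -1 to 1 is refused whole. A call with a gripper value outside its range is refused whole. The fingers move at their own pace and stop on an object; "grip_force" is the grip in N (left out, the last holds). Time passes only in rows, so rows that repeat a pose let the fingers close, or fill a call up. It gives the time, the measured TCP pose, the force, the opening and the grip force at its end, in the units of the state.
- robot.sense(): the state, without advancing time (a new reading comes with each control period).
- capture(name): name is "side" or "top" or "wrist"; returns a dict with "image" (480x640x3 uint8, blue, green, red), "mtx" (3x3 intrinsics, pixels), "k1" (the pictures are not rectified: a ray, as slopes to the right and down, at radius r is drawn at 1 + k1 r^2 times it, then the intrinsics apply), "extrinsics" (4x4, takes a point from camera to world coordinates). Camera axes: x right, y down, z forward; pixel columns grow to the right and rows downward; lengths in mm; the calibration is good to about 2 mm. A picture is of the moment at which its call begins. There is no depth.
- workorder.job_done(): hands the job in; it is judged then, once.
The state is a dict: "time": time; "joints": joint angles; "joint_velocities": joint speeds; "joint_torque": joint torques, N m; "eef_pos": TCP position; "tool_rot": TCP orientation; "ft_force": force on the tool from outside, world axes, zero at the start; "ft_torque": the same for the moment, N m; "opening": finger opening in mm; "grasp_force": force on a finger pad.
Only numpy, scipy, OpenCV 4.12 (cv2) and the standard library are available. Lean on these libraries where they do the work, as an engineer would, in place of code of your own. Each camera call takes 0.05 s, during which the arm holds its last target. There are 200 camera calls.

## Working session

There is one attempt and no reset: what is moved stays moved. The work goes in short steps, Python scripts to look and compute and a tool call to move; the robot and the scene stay as the last step left them, time stands still between calls to the robot, and variables do not carry over. Pictures are saved under pics/ and viewed, at most 13 in all, crops included, and the job is handed in when it is done.

Besides the shell and the picture viewer there is one more tool, called after "Request:" as name([rows], argument=value, ...), one row to a line, values as JSON. step_arm: Moves the arm, as the interface text tells. Its arguments: {"type":"object","properties":{"deltas":{"type":"array","items":{"type":"array"}},"grip_force":{"type":"number"}},"required":["deltas"]}

```bash
mkdir -p pics
cat > h.py <<'E'
import numpy as np, cv2
from station import robot, capture, workorder
def ray(c,uv):
    p=(np.array([uv],float)-c["mtx"][:2,2])/[c["mtx"][0,0],c["mtx"][1,1]]
    q=p.copy()
    for _ in range(20): q=p/(1+c["k1"]*(q**2).sum())
    E=c["extrinsics"]; return E[:3,3],E[:3,:3]@np.array([q[0,0],q[0,1],1])
def onz(c,uv,z):
    o,d=ray(c,uv); return o+d*(z-o[2])/d[2]
def proj(c,P):
    E=c["extrinsics"]; v=E[:3,:3].T@(np.array(P,float)-E[:3,3]); s=v[:2]/v[2]
    s=s*(1+c["k1"]*(s@s)); return s*[c["mtx"][0,0],c["mtx"][1,1]]+c["mtx"][:2,2]
E
python3 - <<'E'
from h import *
import pickle
s=robot.sense(); print(s["time"],s["eef_pos"],s["tool_rot"],s["ft_force"],s["opening"])
d={n:capture(n) for n in("top","side")}
pickle.dump(d,open("c0.pkl","wb"))
for n in d: cv2.imwrite(f"pics/{n}0.png",d[n]["image"]); print(n,d[n]["extrinsics"].round(2).tolist(),d[n]["k1"],d[n]["mtx"].tolist())
E
```

```text
0.0 [236.53462624 604.75799449 218.68120826] [-3.13994752e+00  1.12797484e-04  2.76887779e+00] [ 0.33142634 -0.08272292 -0.17402511] 88.15926278250375
top [[0.01, -1.0, 0.09, 381.38], [-1.0, -0.01, 0.03, -11.07], [-0.03, -0.09, -1.0, 1437.01], [0.0, 0.0, 0.0, 1.0]] -0.16421738878037018 [[533.7675165166085, 0.0, 313.01343608674694], [0.0, 533.7675165166085, 247.430423848145], [0.0, 0.0, 1.0]]
side [[0.83, -0.37, 0.41, 6.46], [-0.55, -0.56, 0.62, -701.58], [0.0, -0.74, -0.67, 848.2], [0.0, 0.0, 0.0, 1.0]] -0.05648479042716208 [[433.12966168828586, 0.0, 319.65150709770336], [0.0, 433.12966168828586, 241.18843662241838], [0.0, 0.0, 1.0]]
```

View pics/top0.png

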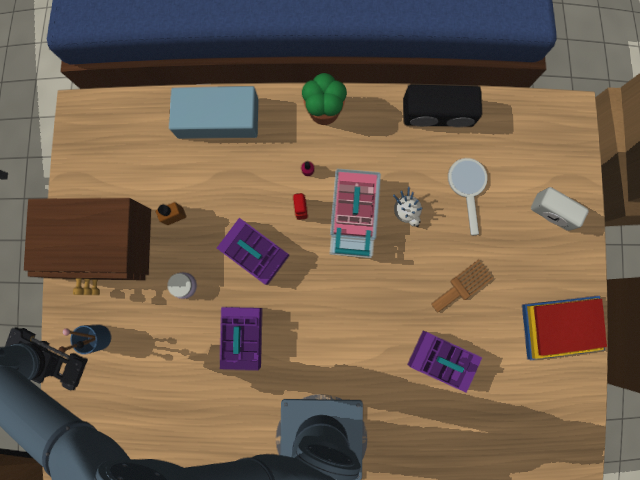

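View pics/side0.png

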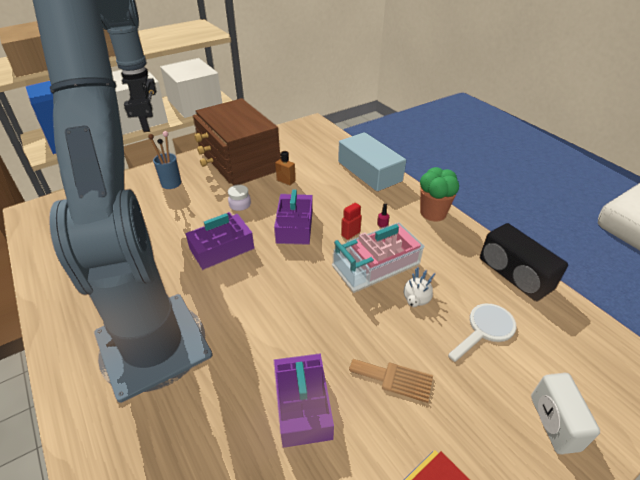

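The organizer is near top px (356,213), with its bin towards the robot. The insert's bar is at about (356,200) and the bin bar at about (354,238). The three purple look-alikes and the bystanders lie apart from it.

Run:
```python
from h import *
import pickle
d=pickle.load(open("c0.pkl","rb"))
for n,(x0,y0,x1,y1) in {"top":(320,160,425,265),"side":(325,215,430,290)}.items():
    c=d[n]; im=c["image"]; h=cv2.cvtColor(im,cv2.COLOR_BGR2HSV)
    m=cv2.inRange(h,(80,110,50),(97,255,255)); mm=np.zeros_like(m); mm[y0:y1,x0:x1]=m[y0:y1,x0:x1]
    k,l,st,ce=cv2.connectedComponentsWithStats(mm)
    for i in range(1,k):
        if st[i,4]>15:
            r=cv2.minAreaRect(np.argwhere(l==i)[:,::-1].astype(np.float32))
            print(n,st[i],ce[i].round(1),r, [onz(c,ce[i],z).round(1) for z in((122,98) if n=="top" else ())])
c=d["top"]["image"]; s=d["side"]["image"]
a=cv2.resize(c[160:265,320:425],(400,400),interpolation=cv2.INTER_CUBIC)
b=cv2.resize(s[195:300,325:430],(400,400),interpolation=cv2.INTER_CUBIC)
cv2.imwrite("pics/z0.png",np.hstack([a,b]))
c=d["top"]
# rim corners (z=70): print hypothetical
for n,uv,z in [("deo",(300,206),100),("hog",(407,208),30),("polish",(308,168),78)]: print(n,onz(c,uv,z).round(0))
```

```text
top [353 187   7  28 136] [355.9 199.8] ((355.8034973144531, 200.358642578125), (5.148819923400879, 27.155874252319336), 4.763641834259033) [array([624.8, -81.9, 122. ]), array([629.2, -83.2,  98. ])]
top [335 228  36  28 332] [351.9 245.5] ((352.2705383300781, 241.52462768554688), (33.950904846191406, 24.716257095336914), 5.194429397583008) [array([510.1, -72.1, 122. ]), array([512.4, -73.2,  98. ])]
side [376 225  22  16 195] [386.4 232. ] ((386.637939453125, 231.84483337402344), (8.356289863586426, 24.32608985900879), 68.19859313964844) []
side [335 240  38  30 255] [350.2 253.4] ((352.0137939453125, 252.26548767089844), (38.11787414550781, 20.927461624145508), 48.366458892822266) []
deo [612.  59. 100.]
hog [ 621. -223.   30.]
polish [716.  41.  78.]
```

View pics/z0.png

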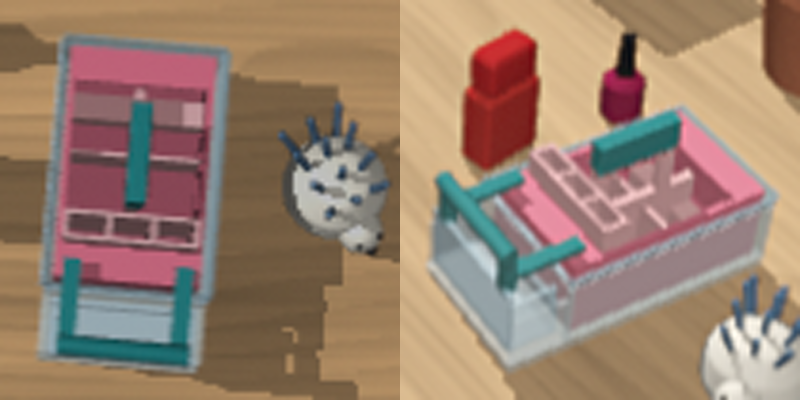

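```bash
cat >> h.py <<'E'
def plan(pos,rpy,tgt,yaw,per=(40,0.12)):
    """commanded pose -> target; prints per-call end shares (5 rows each)"""
    p=np.array(pos,float); y=rpy; tgt=np.array(tgt,float)
    while True:
        d=tgt-p; dy=(yaw-y+np.pi)%(2*np.pi)-np.pi
        n=max(np.linalg.norm(d)/(per[0]*5),abs(dy)/(per[1]*5))
        f=1/max(1,np.ceil(n)); d=d*f; dd=dy*f
        tx=d[0]*np.cos(y)+d[1]*np.sin(y); ty=d[0]*np.sin(y)-d[1]*np.cos(y)
        print("end shift",np.round([tx/200,ty/200,-d[2]/200],4),"turn",round(-dd/(np.pi/2),4))
        p=p+d; y+=dd
        if f==1: break
E
python3 - <<'E'
from h import *
import pickle
d=pickle.load(open("c0.pkl","rb")); c=d["top"]
b=onz(c,(352.3,251.5),105); i=onz(c,(355.8,200.2),122)
v=i-b; print(b,i,np.hypot(v[0],v[1]),np.arctan2(v[1],v[0]))
# insert bar end points
for uv in((357,187.5),(354.6,213)): print(onz(c,uv,122))
plan([236.7,605.3,219.5],2.7689,[450,100,340],2.0)
E
```

```text
[496.56855957 -74.0276762  105.        ] [623.71446135 -81.52680579 122.        ] 127.36686100933653 -0.058912256310495785
[656.04943152 -84.49655034 122.        ]
[591.34124957 -78.59550872 122.        ]
end shift [-0.6377 -0.6549 -0.2008] turn 0.1632
end shift [-0.7829 -0.4718 -0.2008] turn 0.1632
end shift [-0.877  -0.258  -0.2008] turn 0.1632
```

Request:
step_arm([
  [[0, 0, -0.2], 0, 0.5],
  [[0, 0, -0.4], 0, 0.5],
  [[-0.1, -0.1, -0.5], 0, 0.5],
  [[-0.22, -0.22, -0.55], 0.03, 0.5],
  [[-0.35, -0.35, -0.6], 0.06, 0.5],
])

```text
time: 0.52
eef_pos: [276.1, 514.5, 340.4]
tool_rot: [3.14, -0.0, 2.675]
ft_force: [1.3, -0.4, 0.3]
opening: 56.6
grasp_force: 0.0
```

Request:
step_arm([
  [[-0.13, -0.12, 0], 0.04, 0.7],
  [[-0.27, -0.24, 0], 0.08, 0.7],
  [[-0.41, -0.36, 0], 0.12, 0.7],
  [[-0.55, -0.48, 0], 0.16, 0.7],
  [[-0.68, -0.6, 0], 0.2, 0.7],
])

```text
time: 0.93
eef_pos: [344.3, 344.1, 339.3]
tool_rot: [-3.141, 0.0, 2.357]
ft_force: [0.7, 0.3, 1.2]
opening: 27.0
grasp_force: 0.0
```

Run:
```python
from h import *
s=robot.sense(); print(s["time"],s["eef_pos"],s["tool_rot"],s["joints"],s["opening"])
plan(s["eef_pos"],s["tool_rot"][2],[490,-76,250],1.5)
```

```text
0.9333 [344.31460285 344.099193   339.27959222] [-3.14120725e+00  7.61304569e-05  2.35682802e+00] [-1.02068166  0.13316497  0.159833    1.81181421 -0.0226347   1.19876812
 -0.06797107] 26.981869826003887
end shift [-0.6666 -0.3238  0.1488] turn 0.1818
end shift [-0.7308 -0.1229  0.1488] turn 0.1818
end shift [-0.7358  0.088   0.1488] turn 0.1818
```

Request:
step_arm([
  [[-0.13, -0.065, 0.03], 0.036, 0.7],
  [[-0.27, -0.13, 0.06], 0.073, 0.7],
  [[-0.4, -0.19, 0.09], 0.11, 0.7],
  [[-0.53, -0.26, 0.12], 0.146, 0.7],
  [[-0.667, -0.324, 0.15], 0.182, 0.7],
])

```text
time: 1.35
eef_pos: [392.7, 204.8, 309.1]
tool_rot: [-3.141, -0.0, 2.072]
ft_force: [-0.0, 0.2, -0.3]
opening: 26.5
grasp_force: 0.0
```

Request:
step_arm([
  [[-0.14, -0.025, 0.03], 0.036, 0.7],
  [[-0.29, -0.05, 0.06], 0.073, 0.7],
  [[-0.44, -0.075, 0.09], 0.11, 0.7],
  [[-0.585, -0.1, 0.12], 0.146, 0.7],
  [[-0.73, -0.123, 0.15], 0.182, 0.7],
])

```text
time: 1.77
eef_pos: [441.8, 65.0, 279.2]
tool_rot: [-3.141, -0.0, 1.786]
ft_force: [0.2, 1.2, 0.4]
opening: 26.5
grasp_force: 0.0
```

Request:
step_arm([
  [[-0.15, 0.018, 0.03], 0.036, 0.7],
  [[-0.3, 0.035, 0.06], 0.073, 0.7],
  [[-0.45, 0.053, 0.09], 0.11, 0.7],
  [[-0.6, 0.07, 0.12], 0.146, 0.7],
  [[-0.73, 0.088, 0.15], 0.182, 0.7],
])

```text
time: 2.18
eef_pos: [490.7, -74.2, 249.1]
tool_rot: [-3.142, 0.0, 1.499]
ft_force: [1.0, 0.0, -0.1]
opening: 26.5
grasp_force: 0.0
```

Request:
step_arm([
  [[0, 0, 0], 0, 0.7],
  [[0, 0, 0], 0, 0.7],
  [[0, 0, 0], 0, 0.7],
  [[0, 0, 0], 0, 0.7],
  [[0, 0, 0], 0, 0.7],
])

```text
time: 2.6
eef_pos: [490.5, -70.8, 249.7]
tool_rot: [3.142, -0.001, 1.505]
ft_force: [0.2, -0.4, -0.0]
opening: 26.6
grasp_force: 0.0
```

Run:
```python
from h import *
import pickle
c=capture("wrist"); pickle.dump(c,open("w1.pkl","wb")); cv2.imwrite("pics/w1.png",c["image"])
s=robot.sense(); print(s["time"],s["eef_pos"],s["tool_rot"],s["joints"],s["opening"])
```

```text
2.65 [490.57332192 -70.96638026 249.70239894] [ 3.14136591e+00 -6.46830025e-04  1.50497228e+00] [-0.44507884  0.26131637  0.59547463  1.93250448 -0.17409124  0.99797646
  0.16364737] 26.599607513872613
```

View pics/w1.png

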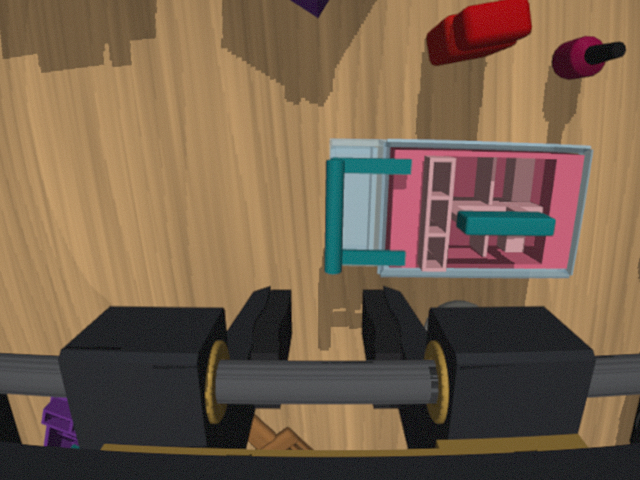

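The wrist view shows the bin bar from (335,160) to (333,271) and the insert's bar from (458,222) to (553,222). The tall pockets at (438,213) face the bin.

Run:
```python
from h import *
import pickle
c=pickle.load(open("w1.pkl","rb")); print(c["extrinsics"].round(3).tolist(),c["k1"])
h=cv2.cvtColor(c["image"],cv2.COLOR_BGR2HSV); m=cv2.inRange(h,(80,110,50),(97,255,255))
k,l,st,ce=cv2.connectedComponentsWithStats(m)
for i in range(1,k):
    if st[i,4]>200:
        print(st[i],ce[i])
        ys,xs=np.where(l==i)
        for y in range(ys.min(),ys.max()+1,12):
            r=xs[ys==y]; print(y,r.min(),r.max(), end="; ")
        print(); 
        for x in range(xs.min(),xs.max()+1,12):
            r=ys[xs==x]; print(x,r.min(),r.max(),end="; ")
        print(cv2.minAreaRect(np.argwhere(l==i)[:,::-1].astype(np.float32)))
print([h[y,500].tolist() for y in range(206,240,2)])
for uv in((335,158),(333,272)): print("binbar",onz(c,uv,100).round(1))
for uv in((382,142),(590,147),(572,276),(378,275)): print("rim",onz(c,uv,70).round(1))
```

```text
[[0.998, -0.063, -0.018, 494.657], [-0.066, -0.96, -0.271, -2.813], [0.0, 0.271, -0.963, 416.085], [0.0, 0.0, 0.0, 1.0]] -0.0934355608984886
[ 325  158   86  116 3781] [354.28431632 212.56466543]
158 332 388; 170 327 409; 182 326 342; 194 327 342; 206 326 342; 218 326 341; 230 326 341; 242 326 341; 254 325 404; 266 325 340; 
325 250 271; 337 158 273; 349 158 263; 361 159 264; 373 159 264; 385 159 264; 397 160 264; 409 160 173; ((367.40985107421875, 215.63101196289062), (83.79976654052734, 115.85511779785156), 0.8425242304801941)
[ 457  211   98   25 2067] [506.28205128 223.17464925]
211 507 507; 223 457 554; 235 535 544; 
457 221 225; 469 212 234; 481 212 234; 493 212 234; 505 212 234; 517 212 234; 529 213 234; 541 214 235; 553 219 230; ((505.49603271484375, 222.76512145996094), (97.03430938720703, 23.573049545288086), 0.8680514693260193)
[[177, 64, 180], [177, 55, 198], [177, 55, 185], [92, 164, 92], [91, 216, 91], [91, 183, 96], [91, 227, 117], [91, 215, 120], [90, 197, 118], [91, 197, 119], [91, 202, 116], [91, 183, 117], [91, 215, 116], [91, 202, 115], [90, 167, 99], [175, 70, 80], [176, 65, 83]]
binbar [499.3 -30.2 100. ]
binbar [ 492.3 -119.2  100. ]
rim [538.1 -22.4  70. ]
rim [713.2 -35.   70. ]
rim [ 707.1 -149.4   70. ]
rim [ 531.  -135.7   70. ]
```

Run:
```python
from h import *
import pickle
c=pickle.load(open("w1.pkl","rb"))
for uv in((458,225),(554,225.5),(505.5,225.5),(505.5,218),(505.5,234)): print(onz(c,uv,122).round(1))
plan([490.57,-70.97,249.7],1.505,[496,-75,150],1.501)
plan([496,-75,150],1.501,[496,-75,95],1.501)
```

```text
[584.7 -81.3 122. ]
[657.1 -86.3 122. ]
[619.9 -83.9 122. ]
[619.7 -78.3 122. ]
[620.2 -90.4 122. ]
end shift [-0.0183  0.0284  0.4985] turn 0.0025
end shift [0.    0.    0.275] turn -0.0
```

Request:
step_arm([
  [[-0.01, 0.014, 0.13], 0, 0.62],
  [[-0.018, 0.028, 0.27], 0, 0.62],
  [[-0.018, 0.028, 0.41], 0, 0.62],
  [[-0.018, 0.028, 0.5], 0, 0.62],
  [[-0.018, 0.028, 0.5], 0, 0.62],
])

```text
time: 3.07
eef_pos: [493.4, -75.0, 146.5]
tool_rot: [-3.136, 0.0, 1.504]
ft_force: [-0.4, -0.7, 0.8]
opening: 33.6
grasp_force: 0.0
```

Request:
step_arm([
  [[0, 0, 0.06], 0, 0.62],
  [[0, 0, 0.12], 0, 0.62],
  [[0, 0, 0.19], 0, 0.62],
  [[0, 0, 0.25], 0, 0.62],
  [[0, 0, 0.27], 0, 0.62],
])

```text
time: 3.48
eef_pos: [495.7, -75.6, 95.0]
tool_rot: [-3.141, -0.0, 1.504]
ft_force: [-0.3, -0.1, -0.3]
opening: 33.1
grasp_force: 0.0
```

Request:
step_arm([
  [[0, -0.05, 0], 0, 0.62],
  [[0, -0.1, 0], 0, 0.62],
  [[0, -0.15, 0.01], 0, 0.62],
  [[0, -0.2, 0.02], 0, 0.62],
  [[0, -0.26, 0.03], 0, 0.62],
])

```text
time: 3.9
eef_pos: [443.4, -72.5, 90.1]
tool_rot: [3.14, -0.0, 1.503]
ft_force: [-0.0, 0.3, -0.0]
opening: 33.5
grasp_force: 0.0
```

Request:
step_arm([
  [[0, 0, 0], 0, 0.62],
  [[0, 0, 0], 0, 0.62],
  [[0, 0.04, 0], 0, 0.62],
  [[0, 0.04, -0.2], 0, 0.62],
  [[0, 0.04, -0.4], 0, 0.62],
])

```text
time: 4.32
eef_pos: [451.8, -73.5, 169.2]
tool_rot: [-3.137, 0.003, 1.503]
ft_force: [1.3, 0.5, 0.3]
opening: 33.3
grasp_force: 0.0
```

Request:
step_arm([
  [[0, 0, -0.15], 0, 0.62],
  [[0, 0, -0.3], 0, 0.62],
  [[0, 0, -0.45], 0, 0.62],
  [[0, 0, -0.5], 0, 0.62],
  [[0, 0, -0.5], 0, 0.62],
])

```text
time: 4.73
eef_pos: [454.8, -73.3, 272.3]
tool_rot: [3.135, -0.001, 1.503]
ft_force: [0.7, -0.6, 0.2]
opening: 33.7
grasp_force: 0.0
```

Run:
```python
from h import *
import pickle
c=capture("wrist"); pickle.dump(c,open("w2.pkl","wb")); cv2.imwrite("pics/w2.png",c["image"])
s=robot.sense(); print(s["time"],s["eef_pos"],s["tool_rot"],s["joints"],s["opening"])
plan(s["eef_pos"],s["tool_rot"][2],[621,-84,220],-0.07)
```

```text
4.7833 [453.39185398 -72.95650304 270.25882426] [ 3.13876160e+00 -5.28057987e-04  1.50333202e+00] [-0.50420924  0.1545715   0.6359241   1.99351616 -0.10811828  1.02317013
  0.11472475] 33.735044243776066
end shift [0.0005 0.28   0.0838] turn 0.3339
end shift [0.1406 0.2421 0.0838] turn 0.3339
end shift [0.2429 0.1392 0.0838] turn 0.3339
```

View pics/w2.png

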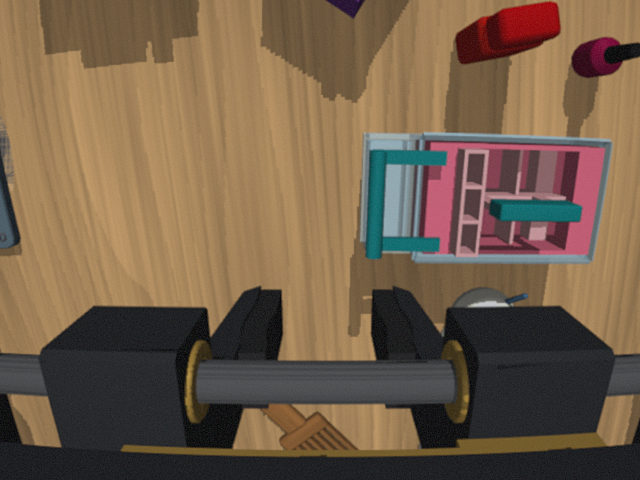

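Run:
```python
from h import *
import pickle
for f in("w1","w2"):
    c=pickle.load(open(f+".pkl","rb"))
    for P in ((495.8,-74.7,98),(621,-84,122),(533,-22,70)): print(f,P,proj(c,P).round(1))
c=pickle.load(open("w2.pkl","rb"))
for z in(98,90): print(onz(c,(379,151),z).round(1),onz(c,(374,257),z).round(1))
```

```text
w1 (495.8, -74.7, 98) [334.  216.4]
w1 (621, -84, 122) [506.9 225.5]
w1 (533, -22, 70) [375.6 141.9]
w2 (495.8, -74.7, 98) [375.5 204.6]
w2 (621, -84, 122) [537.9 212. ]
w2 (533, -22, 70) [412.5 135. ]
[500.3 -31.6  98. ] [ 492.8 -119.7   98. ]
[501.3 -32.2  90. ] [ 493.7 -122.4   90. ]
```

The bin bar still projects to (376,205), so the bin has not tilted. I'll go back, grip the bar itself and pull it along its arc.

Request:
step_arm([
  [[0, 0.1, 0.15], 0, 0.62],
  [[0, 0.213, 0.33], 0, 0.62],
  [[0, 0.213, 0.51], 0, 0.62],
  [[0, 0.213, 0.69], 0, 0.62],
  [[0, 0.213, 0.8], 0, 0.62],
])

```text
time: 5.2
eef_pos: [491.3, -76.1, 104.1]
tool_rot: [-3.134, 0.002, 1.502]
ft_force: [-0.6, 0.2, 0.1]
opening: 33.3
grasp_force: 0.0
```

Request:
step_arm([
  [[0, 0, 0.04], 0, 0.62],
  [[0, 0, 0.07], 0, 0.75],
  [[0, 0, 0.07], 0, 1],
  [[0, 0, 0.07], 0, 1],
  [[0, 0, 0.07], 0, 1],
], grip_force=8)

```text
time: 5.62
eef_pos: [495.6, -76.1, 96.7]
tool_rot: [3.139, -0.0, 1.503]
ft_force: [0.8, -0.5, -0.4]
opening: 8.9
grasp_force: 0.0
```

Request:
step_arm([
  [[0, 0, 0], 0, 1],
  [[0, 0, 0], 0, 1],
  [[0, 0, 0], 0, 1],
  [[0, 0, 0], 0, 1],
  [[0, 0, 0], 0, 1],
])

```text
time: 6.03
eef_pos: [494.7, -76.0, 95.7]
tool_rot: [3.141, -0.0, 1.503]
ft_force: [0.1, -1.1, -1.3]
opening: 0.4
grasp_force: 0.0
```

Run:
```python
from h import *
a=capture("wrist"); b=capture("top")
cv2.imwrite("pics/w3.png",np.hstack([a["image"][:, :],])) 
z=cv2.resize(b["image"][160:265,320:425],(400,400),interpolation=cv2.INTER_CUBIC)
cv2.imwrite("pics/w3.png",np.hstack([cv2.resize(a["image"],(400,300)),z[:300]]))
s=robot.sense(); print(s["time"],s["eef_pos"],s["tool_rot"],s["opening"],s["grasp_force"])
```

```text
6.1333 [494.60292336 -75.98908318  95.58967564] [ 3.14147066e+00 -5.46136682e-05  1.50279429e+00] 0.21250119437554613 0.0
```

View pics/w3.png

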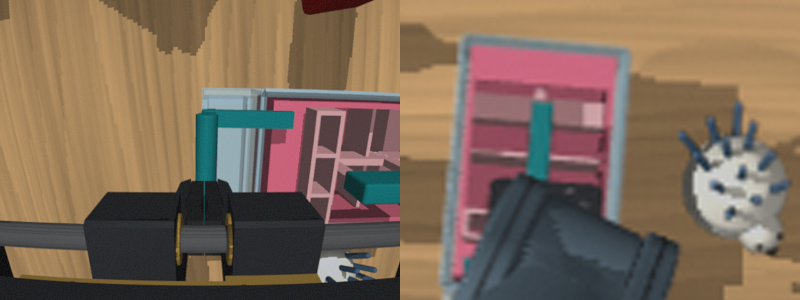

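Run:
```python
from h import *
c=capture("wrist"); im=c["image"]; print(c["extrinsics"].round(2).tolist())
for P in ((495,-67,78),(495,-76,78),(495,-67,105),(495,-67,98),(495,-85,78),(495,-67,130),(495,-50,98),(495,-67,60),(495,-32,98)): print(P,proj(c,P).round(1))
cv2.imwrite("pics/w4.png",cv2.resize(im[150:450,200:480],None,fx=2,fy=2,interpolation=cv2.INTER_CUBIC))
```

```text
[[1.0, -0.07, -0.02, 498.89], [-0.07, -0.96, -0.27, -7.9], [0.0, 0.27, -0.96, 261.97], [0.0, 0.0, 0.0, 1.0]]
(495, -67, 78) [326.6 254.3]
(495, -76, 78) [328.  272.8]
(495, -67, 105) [326.7 275.2]
(495, -67, 98) [326.7 269.2]
(495, -85, 78) [329.3 290.8]
(495, -67, 130) [326.8 301.3]
(495, -50, 98) [323.8 229.2]
(495, -67, 60) [326.6 243.1]
(495, -32, 98) [320.6 184.4]
```

View pics/w4.png

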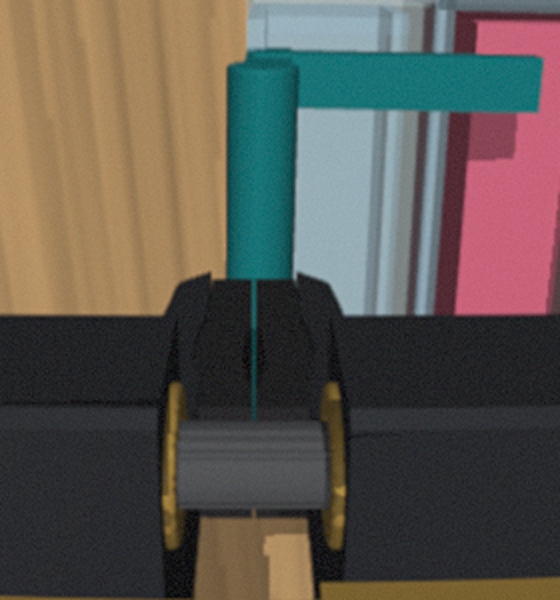

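The fingertips are drawn at about (326,289), over the bar, so they stand near z 118 rather than 78. I'll open the fingers and go lower in small, force-checked steps.

Request:
step_arm([
  [[0, 0, 0], 0, 0.6],
  [[0, 0, 0], 0, 0.6],
  [[0, 0, 0], 0, 0.6],
  [[0, 0, 0.03], 0, 0.6],
  [[0, 0, 0.06], 0, 0.6],
])

```text
time: 6.6
eef_pos: [494.8, -76.0, 83.2]
tool_rot: [3.141, -0.0, 1.503]
ft_force: [0.3, 0.7, -0.1]
opening: 31.5
grasp_force: 0.0
```

Request:
step_arm([
  [[0, 0, 0.02], 0, 0.6],
  [[0, 0, 0.04], 0, 0.6],
  [[0, 0, 0.06], 0, 0.6],
  [[0, 0, 0.08], 0, 0.6],
  [[0, 0, 0.1], 0, 0.6],
])

```text
time: 7.02
eef_pos: [494.5, -76.0, 63.1]
tool_rot: [-3.141, 0.0, 1.503]
ft_force: [0.4, -0.1, -0.4]
opening: 35.1
grasp_force: 0.0
```

Request:
step_arm([
  [[0, 0, 0], 0, 0.8],
  [[0, 0, 0], 0, 1],
  [[0, 0, 0], 0, 1],
  [[0, 0, 0], 0, 1],
  [[0, 0, 0], 0, 1],
])

```text
time: 7.43
eef_pos: [495.0, -76.1, 63.7]
tool_rot: [3.141, 0.0, 1.503]
ft_force: [1.0, 0.2, -0.8]
opening: 14.1
grasp_force: 8.0
```

Gripped: the opening is 14.1 mm, equal to the bar. That means the real tool tip stands about 40 mm higher than the reported z suggests. Now I'll pull along the arc.

Request:
step_arm([
  [[0, -0.04, 0.001], 0, 1],
  [[0, -0.08, 0.004], 0, 1],
  [[0, -0.12, 0.012], 0, 1],
  [[0, -0.16, 0.024], 0, 1],
  [[0, -0.19, 0.035], 0, 1],
])

```text
time: 7.85
eef_pos: [455.4, -73.1, 56.4]
tool_rot: [-3.141, -0.0, 1.503]
ft_force: [2.1, 1.7, 1.5]
opening: 13.3
grasp_force: 8.0
```

Request:
step_arm([
  [[0, 0, 0], 0, 1],
  [[0, 0, 0], 0, 0.6],
  [[0, 0, 0], 0, 0.6],
  [[0, 0, 0], 0, 0.6],
  [[0, 0, 0], 0, 0.6],
])

```text
time: 8.27
eef_pos: [456.6, -73.6, 56.4]
tool_rot: [-3.141, 0.0, 1.503]
ft_force: [-0.4, -0.6, -0.0]
opening: 35.1
grasp_force: 0.0
```

Request:
step_arm([
  [[0, 0, -0.1], 0, 0.6],
  [[0, 0, -0.25], 0, 0.6],
  [[0, 0, -0.4], 0, 0.6],
  [[0, 0, -0.55], 0, 0.6],
  [[0, 0, -0.7], 0, 0.6],
])

```text
time: 8.68
eef_pos: [456.3, -73.8, 197.8]
tool_rot: [-3.141, 0.001, 1.502]
ft_force: [0.6, 0.7, -0.5]
opening: 35.2
grasp_force: 0.0
```

Run:
```python
from h import *
c=capture("wrist")
s=robot.sense(); print(s["time"],s["eef_pos"],s["tool_rot"],s["opening"])
h=cv2.cvtColor(c["image"],cv2.COLOR_BGR2HSV); m=cv2.inRange(h,(80,110,50),(97,255,255))
k,l,st,ce=cv2.connectedComponentsWithStats(m)
print([(st[i],ce[i]) for i in range(1,k) if st[i,4]>200])
for P in ((496,-75,98),(459,-72.5,91),(621,-84,122)): print(proj(c,P))
plan(s["eef_pos"],s["tool_rot"][2],[621,-84,180],-0.07)
```

```text
8.7333 [459.55021617 -74.49005384 202.58590121] [ 3.13446637e+00 -6.86561666e-04  1.50127775e+00] 35.03224990686165
[(array([ 314,  155,  112,  138, 5744], dtype=int32), array([353.66382312, 219.6152507 ])), (array([ 533,  219,  107,   30, 2719], dtype=int32), array([588.59727841, 233.52960647]))]
[388.25177564 226.32619376]
[330.99330315 223.78920263]
[594.06679028 236.92765096]
end shift [0.0029 0.2695 0.0376] turn 0.3334
end shift [0.1373 0.232  0.0376] turn 0.3334
end shift [0.2349 0.1322 0.0376] turn 0.3334
```

Request:
step_arm([
  [[0, 0.06, 0], 0.07, 0.6],
  [[0, 0.12, 0], 0.14, 0.6],
  [[0, 0.18, 0], 0.21, 0.6],
  [[0, 0.23, 0], 0.28, 0.6],
  [[0.003, 0.27, 0.03], 0.333, 0.6],
])

```text
time: 9.15
eef_pos: [512.1, -76.8, 191.1]
tool_rot: [3.14, -0.001, 0.974]
ft_force: [0.4, -0.3, 0.3]
opening: 35.5
grasp_force: 0.0
```

Request:
step_arm([
  [[0.03, 0.05, 0], 0.07, 0.6],
  [[0.06, 0.1, 0], 0.14, 0.6],
  [[0.09, 0.15, 0], 0.21, 0.6],
  [[0.12, 0.2, 0], 0.28, 0.6],
  [[0.137, 0.232, 0.03], 0.333, 0.6],
])

```text
time: 9.57
eef_pos: [566.1, -79.7, 185.0]
tool_rot: [3.14, -0.001, 0.452]
ft_force: [-0.0, 0.4, -0.5]
opening: 35.4
grasp_force: 0.0
```

Request:
step_arm([
  [[0.05, 0.03, 0], 0.07, 0.6],
  [[0.1, 0.06, 0], 0.14, 0.6],
  [[0.15, 0.09, 0], 0.21, 0.6],
  [[0.2, 0.12, 0], 0.28, 0.6],
  [[0.235, 0.132, 0.03], 0.333, 0.6],
])

```text
time: 9.98
eef_pos: [619.8, -83.1, 178.9]
tool_rot: [3.141, -0.002, -0.072]
ft_force: [0.3, -1.2, 0.4]
opening: 35.3
grasp_force: 0.0
```

Request:
step_arm([
  [[0, 0, 0], 0, 0.6],
  [[0, 0, 0], 0, 0.6],
  [[0, 0, 0], 0, 0.6],
  [[0, 0, 0], 0, 0.6],
  [[0, 0, 0], 0, 0.6],
])

```text
time: 10.4
eef_pos: [617.9, -82.7, 178.9]
tool_rot: [-3.141, -0.0, -0.066]
ft_force: [0.2, 0.2, -0.1]
opening: 35.2
grasp_force: 0.0
```

Run:
```python
from h import *
c=capture("wrist"); cv2.imwrite("pics/w5.png",c["image"])
s=robot.sense(); print(s["time"],s["eef_pos"],s["tool_rot"],s["joints"],s["opening"])
print(c["extrinsics"].round(3).tolist())
h=cv2.cvtColor(c["image"],cv2.COLOR_BGR2HSV); m=cv2.inRange(h,(80,110,50),(97,255,255))
k,l,st,ce=cv2.connectedComponentsWithStats(m)
print([(st[i],ce[i]) for i in range(1,k) if st[i,4]>200])
for P in ((621,-84,122),(587,-82,122),(655,-86,122)): print(proj(c,P))
```

```text
10.45 [617.96729707 -82.66082188 178.87773809] [-3.14107289e+00 -3.45088874e-04 -6.59709613e-02] [-0.53918086  0.71087769  0.91591161  1.68624199 -0.63259967  1.06774617
 -1.05762787] 35.32976334699022
[[-0.066, -0.961, -0.27, 686.763], [-0.998, 0.064, 0.017, -88.567], [0.001, 0.27, -0.963, 345.259], [0.0, 0.0, 0.0, 1.0]]
[(array([ 314,  174,   26,  123, 2935], dtype=int32), array([326.59727428, 234.28483816])), (array([ 265,  404,  122,   46, 2295], dtype=int32), array([324.37908497, 433.19259259])), (array([ 13, 409,  20,  28, 215], dtype=int32), array([ 22.61860465, 423.33023256]))]
[325.72811269 244.64140965]
[326.18172279 301.70549642]
[325.23973544 182.83256685]
```

View pics/w5.png

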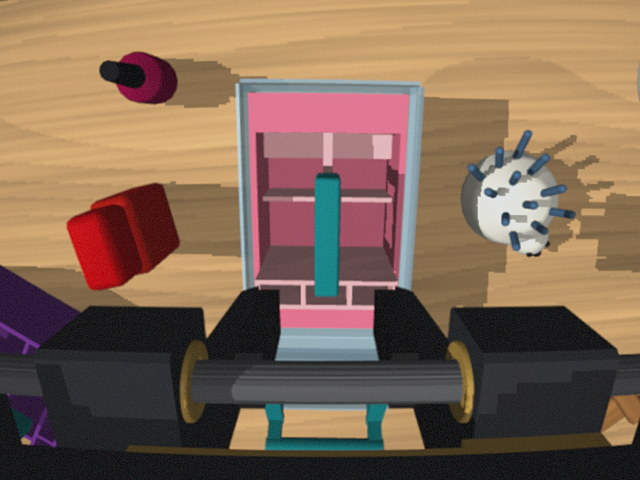

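The bar shows at (327,238), centred between the fingers, and the tilted bin is at (325,440). The bar's centre is about (622.5,-84.5), so I'll descend and grip.

Request:
step_arm([
  [[0.023, 0.008, 0.1], 0, 0.6],
  [[0.023, 0.008, 0.2], 0, 0.6],
  [[0.023, 0.008, 0.28], 0, 0.6],
  [[0.023, 0.008, 0.36], 0, 0.6],
  [[0.023, 0.008, 0.42], 0, 0.6],
])

```text
time: 10.87
eef_pos: [622.1, -84.3, 93.4]
tool_rot: [-3.141, 0.001, -0.066]
ft_force: [0.5, 0.1, 0.2]
opening: 35.6
grasp_force: 0.0
```

Request:
step_arm([
  [[0, 0, 0.04], 0, 0.6],
  [[0, 0, 0.08], 0, 0.6],
  [[0, 0, 0.11], 0, 0.6],
  [[0, 0, 0.13], 0, 0.6],
  [[0, 0, 0.13], 0, 0.6],
])

```text
time: 11.28
eef_pos: [622.5, -84.4, 68.1]
tool_rot: [-3.142, 0.001, -0.066]
ft_force: [0.4, 0.1, 0.3]
opening: 35.2
grasp_force: 0.0
```

Request:
step_arm([
  [[0, 0, 0], 0, 0.7],
  [[0, 0, 0], 0, 0.8],
  [[0, 0, 0], 0, 1],
  [[0, 0, 0], 0, 1],
  [[0, 0, 0], 0, 1],
], grip_force=30)

```text
time: 11.7
eef_pos: [623.0, -84.0, 68.8]
tool_rot: [-3.141, -0.0, -0.066]
ft_force: [0.4, 1.2, 0.3]
opening: 13.5
grasp_force: 30.0
```

Request:
step_arm([
  [[0, 0, -0.03], 0, 1],
  [[0, 0, -0.08], 0, 1],
  [[0, 0, -0.14], 0, 1],
  [[0, 0, -0.2], 0, 1],
  [[0, 0, -0.27], 0, 1],
])

```text
time: 12.12
eef_pos: [622.6, -84.7, 124.0]
tool_rot: [3.141, -0.0, -0.067]
ft_force: [-0.0, -0.1, -3.5]
opening: 13.3
grasp_force: 30.0
```

Request:
step_arm([
  [[0, 0, -0.08], 0, 1],
  [[0, 0, -0.16], 0, 1],
  [[0, 0, -0.24], 0, 1],
  [[0, 0, -0.31], 0, 1],
  [[0, 0, -0.36], 0, 1],
])

```text
time: 12.53
eef_pos: [623.2, -84.9, 197.0]
tool_rot: [3.142, -0.002, -0.067]
ft_force: [0.7, -0.1, -2.4]
opening: 13.6
grasp_force: 30.0
```

Request:
step_arm([
  [[0, 0, 0], 0, 1],
  [[0, 0, 0], 0, 1],
  [[0, 0, 0], 0, 1],
  [[0, 0, 0], 0, 1],
  [[0, 0, 0], 0, 1],
])

```text
time: 12.95
eef_pos: [622.2, -84.3, 193.6]
tool_rot: [3.142, 0.001, -0.066]
ft_force: [0.7, -0.4, -2.8]
opening: 13.7
grasp_force: 30.0
```

Run:
```python
from h import *
import pickle
d={n:capture(n) for n in("wrist","top","side")}; pickle.dump(d,open("c6.pkl","wb"))
s=robot.sense(); print(s["time"],s["eef_pos"],s["tool_rot"],s["joints"],s["opening"],s["ft_force"])
b=d["wrist"]["image"]; z=cv2.resize(d["side"]["image"][180:300,310:450],(420,360),interpolation=cv2.INTER_CUBIC)
cv2.imwrite("pics/c6.png",np.hstack([cv2.resize(b,(380,285)),z[:285]]))
```

```text
13.1 [622.42980021 -84.55370468 194.08743974] [ 3.14143903e+00  7.33104018e-04 -6.66308854e-02] [-0.53928157  0.70275977  0.9279354   1.66002136 -0.61887578  1.1002087
 -1.06924013] 13.556396867631213 [ 0.94293309  0.39370796 -2.58636733]
```

View pics/c6.png

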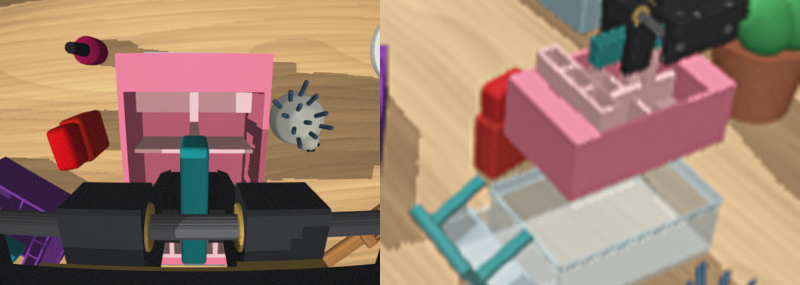

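The insert is clear of the well and level. The far ledge edge in the wrist view gives its offset in the hand.

Run:
```python
from h import *
import pickle
c=pickle.load(open("c6.pkl","rb"))["wrist"]; h=cv2.cvtColor(c["image"],cv2.COLOR_BGR2HSV)
m=cv2.inRange(h,(165,70,120),(179,190,255))
k,l,st,ce=cv2.connectedComponentsWithStats(m); i=1+np.argmax(st[1:,4]); print(st[i])
ys,xs=np.where(l==i)
E=c["extrinsics"]; T=np.array([622.43,-84.55]); y=-.0666
tx=np.array([np.cos(y),np.sin(y)]); ty=np.array([np.sin(y),-np.cos(y)])
for u in(220,300,330,380,430):
    r=ys[xs==u].min(); p=onz(c,(u,r-.5),195.6)[:2]-T; print("far edge",u,r,p@tx,p@ty)
for v in(110,130,150):
    q=xs[ys==v]
    for u in (q.min()-.5,q.max()+.5): p=onz(c,(u,v),195.6)[:2]-T; print("side",v,u,p@tx,p@ty)
```

```text
[  193    89   268   219 25229]
far edge 220 89 80.9159672844793 -38.3580976697448
far edge 300 89 80.6020296004338 -8.518293209976218
far edge 330 89 80.58252592793477 2.5943351664070105
far edge 380 90 80.30793735553561 21.15193513747705
far edge 430 91 80.18023720540968 39.885374786624965
side 110 193.5 73.27581161029336 -48.89552699855308
side 110 459.5 73.27505279333478 51.53330821817114
side 130 195.5 65.85210895119536 -48.62686988543351
side 130 457.5 65.84524731859207 51.263851835831325
side 150 196.5 58.302185655554375 -48.767306016608195
side 150 456.5 58.28908057746446 51.40418228206515
```

Request:
step_arm([
  [[0, 0, 0], -0.05, 1],
  [[0, 0, 0], -0.11, 1],
  [[0, 0, 0], -0.18, 1],
  [[0, 0, 0], -0.25, 1],
  [[0, 0, 0], -0.32, 1],
])

```text
time: 13.52
eef_pos: [622.6, -84.6, 194.3]
tool_rot: [3.141, 0.0, 0.442]
ft_force: [-0.3, 0.5, -3.4]
opening: 13.2
grasp_force: 30.0
```

Request:
step_arm([
  [[0, 0, 0], -0.07, 1],
  [[0, 0, 0], -0.14, 1],
  [[0, 0, 0], -0.21, 1],
  [[0, 0, 0], -0.28, 1],
  [[0, 0, 0], -0.35, 1],
])

```text
time: 13.93
eef_pos: [622.5, -84.7, 194.4]
tool_rot: [-3.142, 0.0, 0.991]
ft_force: [-1.0, -0.4, -3.3]
opening: 13.4
grasp_force: 30.0
```

Request:
step_arm([
  [[0, 0, 0], -0.07, 1],
  [[0, 0, 0], -0.14, 1],
  [[0, 0, 0], -0.21, 1],
  [[0, 0, 0], -0.28, 1],
  [[0, 0, 0], -0.35, 1],
])

```text
time: 14.35
eef_pos: [622.5, -84.8, 194.3]
tool_rot: [-3.141, 0.0, 1.541]
ft_force: [-0.5, -0.2, -3.1]
opening: 13.6
grasp_force: 30.0
```

Request:
step_arm([
  [[0, 0, 0], -0.07, 1],
  [[0, 0, 0], -0.14, 1],
  [[0, 0, 0], -0.21, 1],
  [[0, 0, 0], -0.28, 1],
  [[0, 0, 0], -0.35, 1],
])

```text
time: 14.77
eef_pos: [622.5, -84.9, 194.3]
tool_rot: [-3.141, 0.0, 2.09]
ft_force: [-0.7, 0.7, -3.4]
opening: 13.6
grasp_force: 30.0
```

Request:
step_arm([
  [[0, 0, 0], -0.07, 1],
  [[0, 0, 0], -0.14, 1],
  [[0, 0, 0], -0.21, 1],
  [[0, 0, 0], -0.28, 1],
  [[0, 0, 0], -0.35, 1],
])

```text
time: 15.18
eef_pos: [622.4, -85.0, 194.2]
tool_rot: [-3.141, -0.0, 2.64]
ft_force: [-0.3, -0.9, -2.8]
opening: 13.5
grasp_force: 30.0
```

Request:
step_arm([
  [[0, 0, 0], -0.07, 1],
  [[0, 0, 0], -0.13, 1],
  [[0, 0, 0], -0.19, 1],
  [[0, 0, 0], -0.24, 1],
  [[0, 0, 0], -0.278, 1],
])

```text
time: 15.6
eef_pos: [622.4, -85.1, 194.2]
tool_rot: [-3.141, -0.001, 3.075]
ft_force: [0.4, -0.7, -3.2]
opening: 13.8
grasp_force: 30.0
```

Request:
step_arm([
  [[0, 0, 0], 0, 1],
  [[0, 0, 0], 0, 1],
  [[0, 0, 0], 0, 1],
  [[0, 0, 0], 0, 1],
  [[0, 0, 0], 0, 1],
])

```text
time: 16.02
eef_pos: [622.6, -84.5, 194.5]
tool_rot: [-3.141, -0.0, 3.071]
ft_force: [0.6, 0.0, -2.3]
opening: 13.7
grasp_force: 30.0
```

Run:
```python
from h import *
import pickle
d={n:capture(n) for n in("wrist","top","side")}; pickle.dump(d,open("c7.pkl","wb"))
s=robot.sense(); print(s["time"],s["eef_pos"],s["tool_rot"],s["joints"],s["opening"],s["ft_force"])
plan(s["eef_pos"],s["tool_rot"][2],[623,-86.5,194],np.pi-.07)
b=d["wrist"]["image"]; z=cv2.resize(d["side"]["image"][180:300,310:450],(420,360),interpolation=cv2.INTER_CUBIC)
cv2.imwrite("pics/c7.png",np.hstack([cv2.resize(b,(380,285)),z[:285]]))
```

```text
16.1667 [622.6951944  -84.42322237 194.531191  ] [-3.14150115e+00  3.13616559e-05  3.07183146e+00] [-0.05268063  0.52775864  0.16328332  1.63014365 -0.09786203  0.99166271
  1.64341579] 13.332170715538474 [-0.23892414  0.19123538 -3.48454923]
end shift [-0.0022 -0.0103  0.0027] turn 0.0002
```

Request:
step_arm([
  [[-0.002, -0.01, 0], 0, 1],
  [[-0.002, -0.01, 0.06], 0, 1],
  [[-0.002, -0.01, 0.12], 0, 1],
  [[-0.002, -0.01, 0.18], 0, 1],
  [[-0.002, -0.01, 0.22], 0, 1],
])

```text
time: 16.58
eef_pos: [621.6, -86.3, 147.9]
tool_rot: [3.142, -0.003, 3.072]
ft_force: [-0.1, -0.2, -3.2]
opening: 13.6
grasp_force: 30.0
```

Request:
step_arm([
  [[0, 0, 0.03], 0, 1],
  [[0, 0, 0.06], 0, 1],
  [[0, 0, 0.09], 0, 1],
  [[0, 0, 0.12], 0, 1],
  [[0, 0, 0.14], 0, 1],
])

```text
time: 17.0
eef_pos: [622.8, -86.5, 121.9]
tool_rot: [3.142, -0.0, 3.072]
ft_force: [0.9, 0.5, -2.5]
opening: 13.8
grasp_force: 30.0
```

Request:
step_arm([
  [[0, 0, 0.02], 0, 1],
  [[0, 0, 0.03], 0, 1],
  [[0, 0, 0.05], 0, 1],
  [[0, 0, 0.06], 0, 1],
  [[0, 0, 0.07], 0, 1],
])

```text
time: 17.42
eef_pos: [623.1, -86.1, 108.4]
tool_rot: [3.141, 0.0, 3.072]
ft_force: [0.3, 2.6, -1.7]
opening: 13.6
grasp_force: 30.0
```

Request:
step_arm([
  [[0, 0.006, 0], 0, 1],
  [[0, 0.006, 0.02], 0, 1],
  [[0, 0.006, 0.04], 0, 1],
  [[0, 0.006, 0.06], 0, 1],
  [[0, 0.006, 0.08], 0, 1],
])

```text
time: 17.83
eef_pos: [623.0, -85.5, 92.1]
tool_rot: [-3.141, 0.0, 3.072]
ft_force: [1.2, 0.2, -2.6]
opening: 14.0
grasp_force: 30.0
```

Request:
step_arm([
  [[0, 0, 0.02], 0, 1],
  [[0, 0, 0.04], 0, 1],
  [[0, 0, 0.06], 0, 1],
  [[0, 0, 0.075], 0, 1],
  [[0, 0, 0.09], 0, 1],
])

```text
time: 18.25
eef_pos: [623.0, -85.4, 74.2]
tool_rot: [-3.142, -0.0, 3.072]
ft_force: [0.3, -0.2, -1.4]
opening: 13.4
grasp_force: 30.0
```

Request:
step_arm([
  [[0, 0, 0.008], 0, 1],
  [[0, 0, 0.016], 0, 1],
  [[0, 0, 0.024], 0, 1],
  [[0, 0, 0.028], 0, 1],
  [[0, 0, 0.028], 0, 1],
])

```text
time: 18.67
eef_pos: [623.0, -85.4, 68.9]
tool_rot: [-3.141, -0.0, 3.072]
ft_force: [0.9, 0.8, -3.0]
opening: 13.4
grasp_force: 30.0
```

Request:
step_arm([
  [[0, 0, 0.003], 0, 1],
  [[0, 0, 0.006], 0, 1],
  [[0, 0, 0.009], 0, 1],
  [[0, 0, 0.009], 0, 1],
  [[0, 0, 0.009], 0, 1],
])

```text
time: 19.08
eef_pos: [623.1, -85.5, 68.6]
tool_rot: [3.141, 0.0, 3.072]
ft_force: [-3.8, 2.0, 9.0]
opening: 13.5
grasp_force: 30.0
```

Bottomed out: the force has gone from -3 to +9 N at the home height. I'll release and rise.

Request:
step_arm([
  [[0, 0, -0.004], 0, 0.8],
  [[0, 0, -0.004], 0, 0.6],
  [[0, 0, -0.004], 0, 0.6],
  [[0, 0, -0.004], 0, 0.6],
  [[0, 0, -0.004], 0, 0.6],
])

```text
time: 19.5
eef_pos: [623.0, -85.3, 67.8]
tool_rot: [-3.142, -0.0, 3.072]
ft_force: [-0.3, -0.7, 0.4]
opening: 35.1
grasp_force: 0.0
```

Request:
step_arm([
  [[0, 0, -0.04], 0, 0.6],
  [[0, 0, -0.12], 0, 0.6],
  [[0, 0, -0.25], 0, 0.6],
  [[0, 0, -0.4], 0, 0.6],
  [[0, 0, -0.55], 0, 0.6],
])

```text
time: 19.92
eef_pos: [622.6, -85.4, 179.4]
tool_rot: [-3.141, -0.001, 3.072]
ft_force: [0.2, 0.1, 0.4]
opening: 35.3
grasp_force: 0.0
```

Request:
step_arm([
  [[0, 0, 0], 0, 0.6],
  [[0, 0, 0], 0, 0.6],
  [[0, 0, 0], 0, 0.6],
  [[0, 0, 0], 0, 0.6],
  [[0, 0, 0], 0, 0.6],
])

```text
time: 20.33
eef_pos: [622.1, -85.2, 176.6]
tool_rot: [-3.142, -0.002, 3.072]
ft_force: [-0.0, 0.3, -1.0]
opening: 35.1
grasp_force: 0.0
```

Run:
```python
from h import *
import pickle
c=capture("wrist"); pickle.dump(c,open("w8.pkl","wb")); cv2.imwrite("pics/w8.png",c["image"])
s=robot.sense(); print(s["time"],s["eef_pos"],s["tool_rot"],s["joints"],s["opening"],s["ft_force"])
plan(s["eef_pos"],s["tool_rot"][2],[457,-73.6,178],1.503)
```

```text
20.3833 [622.25225739 -85.22070671 176.70760336] [-3.14152970e+00 -2.16646623e-03  3.07208525e+00] [-0.04933778  0.5485057   0.16070024  1.64344319 -0.10189487  0.96001431
  1.64815278] 35.154955051957806 [ 0.01047369  1.18467801 -0.36702979]
end shift [ 2.761e-01  2.000e-04 -2.200e-03] turn 0.333
end shift [ 0.2393 -0.1377 -0.0022] turn 0.333
end shift [ 0.1385 -0.2389 -0.0022] turn 0.333
```

View pics/w8.png

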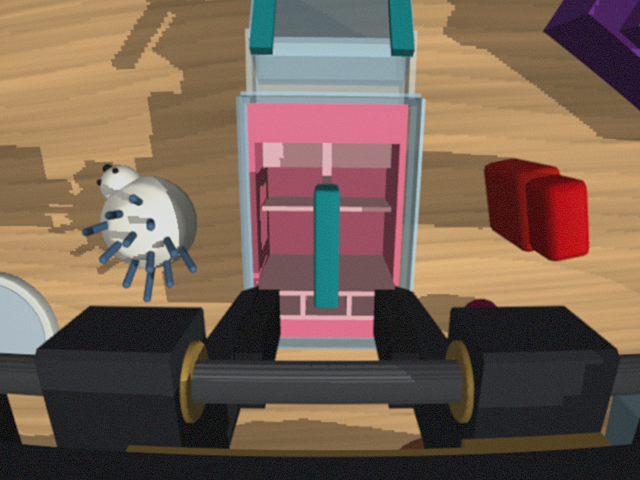

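The insert is seated with its lipstick pockets at the back (row 300), and the bin is still out at the top of the view. Back to the bin bar, whose release pose I know.

Request:
step_arm([
  [[0.055, 0, 0], 0.067, 0.6],
  [[0.11, 0, 0], 0.133, 0.6],
  [[0.165, 0, 0], 0.2, 0.6],
  [[0.22, 0, 0], 0.267, 0.6],
  [[0.276, 0, 0], 0.333, 0.6],
])

```text
time: 20.8
eef_pos: [567.0, -81.4, 177.2]
tool_rot: [-3.141, -0.001, 2.544]
ft_force: [-0.3, 0.7, -0.2]
opening: 35.4
grasp_force: 0.0
```

Request:
step_arm([
  [[0.048, -0.028, 0], 0.067, 0.6],
  [[0.096, -0.055, 0], 0.133, 0.6],
  [[0.144, -0.083, 0], 0.2, 0.6],
  [[0.19, -0.11, 0], 0.267, 0.6],
  [[0.239, -0.138, 0], 0.333, 0.6],
])

```text
time: 21.22
eef_pos: [512.0, -77.6, 177.4]
tool_rot: [-3.141, -0.0, 2.021]
ft_force: [-0.8, 0.6, 0.2]
opening: 35.2
grasp_force: 0.0
```

Request:
step_arm([
  [[0.028, -0.048, 0], 0.067, 0.6],
  [[0.055, -0.096, 0], 0.133, 0.6],
  [[0.083, -0.144, 0], 0.2, 0.6],
  [[0.11, -0.19, 0], 0.267, 0.6],
  [[0.138, -0.239, 0], 0.333, 0.6],
])

```text
time: 21.63
eef_pos: [457.0, -73.8, 177.5]
tool_rot: [-3.141, 0.0, 1.498]
ft_force: [0.5, 0.9, -0.5]
opening: 35.2
grasp_force: 0.0
```

Request:
step_arm([
  [[0, 0, 0], 0, 0.6],
  [[0, 0, 0], 0, 0.6],
  [[0, 0, 0], 0, 0.6],
  [[0, 0, 0], 0, 0.6],
  [[0, 0, 0], 0, 0.6],
])

```text
time: 22.05
eef_pos: [458.4, -74.0, 177.9]
tool_rot: [3.141, 0.0, 1.504]
ft_force: [-0.3, 0.6, -0.6]
opening: 35.1
grasp_force: 0.0
```

Run:
```python
from h import *
c=capture("wrist"); s=robot.sense(); print(s["time"],s["eef_pos"],s["tool_rot"],s["opening"])
h=cv2.cvtColor(c["image"],cv2.COLOR_BGR2HSV); m=cv2.inRange(h,(80,110,50),(97,255,255))
for v in(180,200,220,240):
    x=np.where(m[v,:420])[0]; r=x[x<x.min()+40]; print(v,r.min(),r.max(),onz(c,((r.min()+r.max())/2,v),92).round(1))
plan(s["eef_pos"],s["tool_rot"][2],[457,-73.6,58],1.503)
```

```text
22.1 [458.29017261 -74.02211349 177.90202396] [3.14135458e+00 2.25086559e-04 1.50371773e+00] 35.115852153155544
180 310 330 [456.5 -40.3  92. ]
200 310 330 [455.7 -52.4  92. ]
220 310 329 [454.5 -64.8  92. ]
240 309 329 [453.3 -77.4  92. ]
end shift [ 0.0017 -0.0066  0.5995] turn 0.0005
```

Request:
step_arm([
  [[0, -0.016, 0.13], 0, 0.6],
  [[0, -0.016, 0.26], 0, 0.6],
  [[0, -0.016, 0.38], 0, 0.6],
  [[0, -0.016, 0.48], 0, 0.6],
  [[0, -0.016, 0.54], 0, 0.6],
])

```text
time: 22.52
eef_pos: [453.8, -73.6, 67.9]
tool_rot: [-3.139, 0.0, 1.504]
ft_force: [0.1, 0.6, 1.1]
opening: 35.1
grasp_force: 0.0
```

Request:
step_arm([
  [[0, 0, 0.03], 0, 0.6],
  [[0, 0, 0.06], 0, 0.6],
  [[0, 0, 0.06], 0, 0.8],
  [[0, 0, 0.06], 0, 1],
  [[0, 0, 0.06], 0, 1],
], grip_force=8)

```text
time: 22.93
eef_pos: [455.3, -73.7, 58.6]
tool_rot: [3.14, -0.0, 1.503]
ft_force: [0.5, -0.5, 0.3]
opening: 17.4
grasp_force: 0.0
```

Request:
step_arm([
  [[0, 0, 0], 0, 1],
  [[0, 0, 0], 0, 1],
  [[0, 0, 0], 0, 1],
  [[0, 0, 0], 0, 1],
  [[0, 0, 0], 0, 1],
])

```text
time: 23.35
eef_pos: [454.9, -73.7, 58.5]
tool_rot: [3.141, -0.0, 1.503]
ft_force: [-1.9, 0.5, 5.8]
opening: 13.5
grasp_force: 8.0
```

Request:
step_arm([
  [[0, 0.04, -0.013], 0, 1],
  [[0, 0.08, -0.023], 0, 1],
  [[0, 0.12, -0.03], 0, 1],
  [[0, 0.16, -0.034], 0, 1],
  [[0, 0.19, -0.036], 0, 1],
])

```text
time: 23.77
eef_pos: [492.8, -76.6, 65.4]
tool_rot: [-3.141, 0.0, 1.503]
ft_force: [-1.8, -0.9, 1.6]
opening: 13.6
grasp_force: 8.0
```

Request:
step_arm([
  [[0, 0.005, 0], 0, 1],
  [[0, 0.01, 0], 0, 1],
  [[0, 0.015, 0], 0, 1],
  [[0, 0.018, 0], 0, 1],
  [[0, 0.018, 0], 0, 1],
])

```text
time: 24.18
eef_pos: [496.1, -76.8, 65.2]
tool_rot: [3.141, 0.0, 1.503]
ft_force: [-2.1, -1.6, 4.4]
opening: 13.7
grasp_force: 8.0
```

Request:
step_arm([
  [[0, 0.004, 0], 0, 1],
  [[0, 0.008, 0], 0, 1],
  [[0, 0.012, 0], 0, 1],
  [[0, 0.012, 0], 0, 1],
  [[0, 0.012, 0], 0, 1],
])

```text
time: 24.6
eef_pos: [498.0, -76.9, 65.0]
tool_rot: [-3.141, 0.0, 1.503]
ft_force: [-3.5, -2.7, 4.1]
opening: 13.5
grasp_force: 8.0
```

Request:
step_arm([
  [[0, 0, 0], 0, 0.6],
  [[0, 0, 0], 0, 0.6],
  [[0, 0, 0], 0, 0.6],
  [[0, 0, 0], 0, 0.6],
  [[0, 0, 0], 0, 0.6],
])

```text
time: 25.02
eef_pos: [498.9, -76.3, 65.1]
tool_rot: [3.141, -0.0, 1.503]
ft_force: [0.7, -0.4, -0.2]
opening: 35.2
grasp_force: 0.0
```

Request:
step_arm([
  [[0, 0, -0.08], 0, 0.6],
  [[0, 0, -0.2], 0, 0.6],
  [[0, 0, -0.36], 0, 0.6],
  [[0, 0, -0.54], 0, 0.6],
  [[0, 0, -0.7], 0, 0.6],
])

```text
time: 25.43
eef_pos: [498.4, -76.7, 206.9]
tool_rot: [3.141, 0.0, 1.503]
ft_force: [1.3, 0.3, -0.0]
opening: 35.4
grasp_force: 0.0
```

Request:
step_arm([
  [[0, 0, -0.1], 0, 0.6],
  [[0, 0, -0.2], 0, 0.6],
  [[0, 0, -0.2], 0, 0.6],
  [[0, 0, -0.2], 0, 0.6],
  [[0, 0, -0.2], 0, 0.6],
])

```text
time: 25.85
eef_pos: [498.0, -76.4, 244.2]
tool_rot: [-3.14, -0.0, 1.503]
ft_force: [-0.8, 0.2, -1.5]
opening: 35.4
grasp_force: 0.0
```

Run:
```python
from h import *
c=capture("wrist"); s=robot.sense(); print(s["time"],s["eef_pos"],s["opening"],s["ft_force"])
h=cv2.cvtColor(c["image"],cv2.COLOR_BGR2HSV); m=cv2.inRange(h,(80,110,50),(97,255,255))
k,l,st,ce=cv2.connectedComponentsWithStats(m)
print([(st[i],ce[i]) for i in range(1,k) if st[i,4]>200])
print("shut bar",proj(c,(496,-75,98)))
for v in(200,216,230):
    x=np.where(m[v,:420])[0]; r=x[x<x.min()+25]; print(v,r.min(),r.max(),onz(c,((r.min()+r.max())/2,v),98).round(1))
print("insert bar",proj(c,(622.5,-85.2,122)))
cv2.imwrite("pics/w9.png",c["image"])
```

```text
25.9 [497.72201441 -76.42646304 243.93312934] 35.44734871556726 [-0.14506057 -1.21212011 -1.02206892]
[(array([ 318,  152,   87,  118, 3913], dtype=int32), array([347.38691541, 206.85586507])), (array([ 446,  209,  101,   25, 2188], dtype=int32), array([496.79798903, 220.8071298 ]))]
shut bar [324.30613099 211.7649839 ]
200 319 335 [498.6 -66.2  98. ]
216 319 334 [497.4 -78.4  98. ]
230 319 334 [496.7 -89.3  98. ]
insert bar [502.53115136 221.5383343 ]
```

View pics/w9.png

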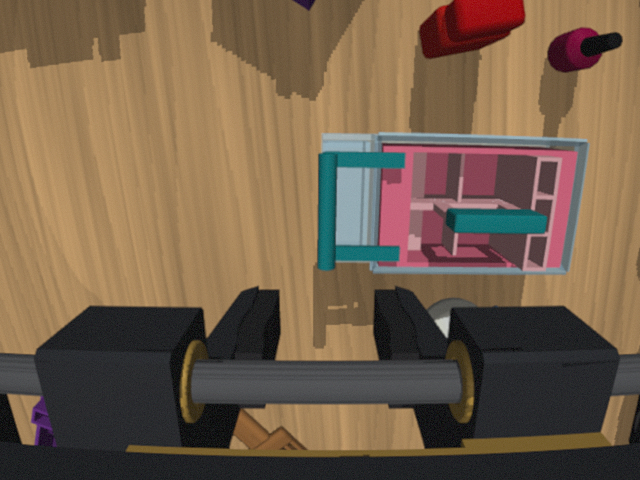

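The bin is shut: its bar is at (327,210), at the shut position. The arms lie over the front ledge, the insert is seated with its pockets at the back (545,215), and the gripper is clear.

```bash
python3 -c "
from station import workorder
print(workorder.job_done())"
```

```text
the job is handed in; nothing more can be done
None
```

The insert is turned round and fully home in its well with the lipstick pockets at the back, the bin is shut, and the job was handed in at about 26 s; no verdict came back, and the bystanders in the last wrist view look unmoved.

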